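# Tuck a specimen carrier under the stage's retaining leaf and hold it flat

## Robot

A 6-joint arm with a two-finger parallel gripper is mounted at the origin on the work surface. World frame = base frame: x ahead of the robot, y to its left, z up, the work surface at z = 0. Lengths are in m, angles in rad, forces in N, time in s.
With the tool pointing down it reaches from about 0.325 to 0.9 m from the base axis. Payload 6.1 kg.
Tool frame: the origin (TCP) lies at the very end of the fingers, on their centre line; the grasp point (between the pads) lies 19 mm behind it (r.hold_point_z is the z of the grasp point in the tool frame, in m); z points along the fingers, y is the line along which they close (so a half turn about z gives the same grasp; the last joint's range is limited). The gripper opens to 85 mm and grips with 20 to 120 N. Pads are 22 mm wide; open, the fingers measure 114 mm over their backs; the gripper's body (76 mm by 85 mm) begins 54 mm behind the grasp point. The pads swing forward as they close: fully open they stand 13 mm farther back than shut.
Start: joints at [-1.449, 0.22, 1.526, -0, 1.395, -0.126], TCP at [0.153, -0.606, 0.231] pointing down, gripper open.
Joint ranges: [-2.98, 2.98], [-0.91, 2.08], [0.09, 2.57], [-1.24, 4.39], [0.2, 2.65], [-2.68, 2.68]. Speed limits (rad/s): [2.57, 2.57, 3.01, 3.14, 3.14, 3.14].

## Interface

Orientations are given as a rotation vector (axis times angle).
In Python, from bench import r, cams, job gives the robot as it stands.
- The arm moves only by the tool servo_tool, never from a script. Its argument "targets" is a list that holds one entry, the list of rows, each a list of 7 numbers: the shift along the tool's x, y, z in units of 0.25 m (1.0 is 0.25 m), then the turn, a rotation vector about the tool's x, y, z in units of 180 degrees (1.0 is 180 degrees), then the opening, from 0 (shut) to 1 (fully open). In form: [[[x, y, z, wx, wy, wz, grip], ...]]. A call has 1 to 8 rows; each row is the pose to reach, as a shift and turn from the pose commanded when the call began, along the tool's axes at that moment, turning the shorter way round; what a row does not reach only later rows make up. A row lasts 1/8 s, in which the tool goes at most 62.5 mm and 10.7 degrees, less where a joint would pass 70% of its speed; a pose out of reach is approached as far as the arm can. A call with a number of a shift or a turn outside -1 to 1 is refused whole. A call with a gripper value outside its range is refused whole. The fingers move at their own pace and stop on an object; "grip_force" is the grip in N (left out, the last holds). Time passes only in rows, so rows that repeat a pose let the fingers close. It gives the time, the measured TCP pose, the force, the opening and the grip force at its end, in the units of the state.
- r.state(): the state, without advancing time (a new reading comes with each control period).
- cams.snapshot(name): name is "scene" or "top" or "wrist"; returns the picture (384x512x3 uint8, blue, green, red); there is no depth.
- cams.get_calibration(name): a dict with "camera_matrix" (3x3 intrinsics, pixels), "extrinsics" (4x4, takes a point from world to camera coordinates). Camera axes: x right, y up, looking along -z (the intrinsics and any distortion apply to the point x, -y, -z); pixel columns grow to the right and rows downward; lengths in m; the calibration is good to about 2 mm. A picture is of the moment at which its call begins: read the wrist's pose just before it. get_calibration takes no time and is no camera call; for the wrist camera it gives the pose at the moment of the call.
- job.sign_off(): hands the job in; it is judged then, once.
The state is a dict: "time": time; "qpos": joint angles; "dq": joint speeds; "joint_efforts": joint torques, N m; "position": TCP position; "tool_rot": TCP orientation; "wrist_force": force on the tool from outside, world axes, zero at the start; "wrist_torque": the same for the moment, N m; "width": finger opening in m; "grasp_force": force on a finger pad.
Only numpy, scipy, OpenCV 4.12 (cv2) and the standard library are available. Lean on these libraries where they do the work, as an engineer would, in place of code of your own. Each camera call takes 0.05 s, during which the arm holds its last target. There are 200 camera calls.

## Task

Take the longer of the two aluminium specimen carriers from the grey tray, lay it on the bed of the specimen stage and tuck its front edge about two centimetres under the steel retaining leaf, centred and square, without lifting the leaf. Then keep hold of the carrier and press it flat on the bed with about ten newtons; finish while still holding it pressed like that. Leave the short carrier, the steel puck, the brass disc, the screwdriver and the turnbuckle where they are, and do not slam the carrier down.

Things in the scene. Friction and masses are not known exactly. Their poses are not given: they have to be found in the camera images.
- long_carrier: Long specimen carrier, bare aluminium, about 0.12 kg, loose on the tray: flat plate 125 long x 44 wide x 4 mm thick with an upright fin across it to hold it by. Origin on the underside below the fin's centre; x towards the front edge, z up. Plate from x = -45 to +80 mm. Fin centred on x = y = 0, 10 mm thick (x), 34 mm wide (y), its top 36 mm above the underside.
- front_edge (a point): Centre of the long carrier's front edge, on its underside, 80 mm ahead (+x) of the carrier's origin; same axes as the carrier.
- short_carrier: Short specimen carrier, not wanted: the same fin and width, but the plate is only 75 mm long (x = -35 to +40 mm). It lies beside the long one, on either side. Leave it in place.
- tray: Grey parking tray, fixed, 210 (x) x 190 (y) mm, its floor 12 mm above the table with 6 mm rims along its two x ends. Origin under its centre at table height. The tray and the stage may be either way round, left or right.
- stage: Specimen stage, fixed: black granite plinth 240 (x) x 150 (y) x 30 mm; on it a dark steel bed 210 x 70 mm, centred, its top 50 mm above the table. Origin under the plinth's centre at table height; x points from the bed's open end to the leaf's hinge (slide the carrier in along +x), z up. A micrometer below bed level at x = -50 mm, -y side. Hinge block at x = 85 to 99 mm, 16 mm above the bed.
- lip (a point): Point on the bed's top, on its centre line, straight below the tip of the leaf's curled front end, 21 mm ahead (+x) of the stage's origin; same axes as the stage. The leaf covers the bed from here to its hinge 64 mm further along +x.
- leaf (a joint): Retaining leaf: steel plate 60 mm wide, 3 mm thick, hinged at its far (+x) end. In rad: 0 is down, grows to 1.2 as its front end lifts. Only its weight and a weak spring (under 1 N at the front end) hold it down. At 0 its flat underside is 8 mm above the bed; its front 9 mm curl up to 16 mm, so the 4 mm carrier plate slides in below it freely when kept low.
- puck: Steel puck, 24 mm across, 10 mm high, standing on the granite beside the bed near the hinge. Leave alone.
- standard: Brass disc, 22 mm across, 14 mm high, on the tray between the carriers' rear ends. Leave alone.
- driver: Screwdriver lying at the right of the work area. Leave alone.
- turnbuckle: Steel turnbuckle with a hook, about 170 mm long, lying at the left. Leave alone.
There are look-alikes about, which are no part of the job. Leave any purple look-alike of the long_carrier alone.

How it is judged:
On the way:
1. the long carrier's front edge has entered under the leaf, close to the bed, with the leaf down (x of front_edge in the frame of lip above 0.004 m and z of front_edge in the frame of lip between -0.003 and 0.008 m and y of front_edge in the frame of lip between -0.015 and 0.015 m and value of joint leaf below 0.1 rad), for 0.1 s.
At the end, for the whole second after the job is handed in: The long carrier lies flat on the bed (0.05 rad, edge within 2.5 mm of it), its front edge 10 to 40 mm past the leaf's front end, within 8 mm of the centre line and 0.12 rad of square, leaf down (under 0.04 rad), the fingers still on it, pressing it on the bed with 4 to 30 N, at rest (x of front_edge in the frame of lip between 0.01 and 0.04 m and y of front_edge in the frame of lip between -0.008 and 0.008 m and z of front_edge in the frame of lip between -0.003 and 0.0025 m and angle between the x axis of long_carrier and the x axis of stage, either way round below 0.12 rad and angle between long_carrier's own z axis and vertical below 0.05 rad and value of joint leaf below 0.04 rad and contact force between long_carrier and stage between 4 and 30 N and contact force between the fingers and long_carrier above 2 N and linear speed of long_carrier below 0.02 m/s); the arm keeps its last pose, push and grip.
It fails at once if the leaf is lifted (over 0.1 rad, about 6 mm at its front end) (value of joint leaf above 0.1 rad).
It fails at once if the carrier is slammed or crushed onto the stage (over 60 N) (contact force between long_carrier and stage above 60 N).
It fails at once if the short carrier is moved more than 15 mm (distance of short_carrier from where it was at the start of the episode above 0.015 m).
It fails at once if the puck, brass disc, screwdriver or turnbuckle is moved more than 20 mm (distance of any of puck, standard, driver, turnbuckle from where it was at the start of the episode above 0.02 m).
It also fails if it takes over 43 s, if anything falls off the work surface, if the arm or the gripper's body presses on something with over 40 N, if the wrist force passes 120 N, or if a joint passes its speed limit or range.

## Working session

There is one attempt and no reset: what is moved stays moved. The work goes in short steps, Python scripts to look and compute and a tool call to move; the robot and the scene stay as the last step left them, time stands still between calls to the robot, and variables do not carry over. Pictures are saved under pics/ and viewed, at most 10 in all, crops included, and the job is handed in when it is done.

Besides the shell and the picture viewer there is one more tool, called after "Request:" by a JSON object that holds its "api" and its "payload". servo_tool: Moves the arm, as the interface text tells. Its arguments: {"type":"object","properties":{"targets":{"type":"array","items":{"type":"array","items":{"type":"array","items":{"type":"number","minimum":-1,"maximum":1}}}},"grip_force":{"type":"number"}},"required":["targets"]}

```bash
mkdir -p pics
cat > h.py <<'E'
import numpy as np, cv2
from scipy.spatial.transform import Rotation as R
from bench import r,cams,job
def cal(n):
    c=cams.get_calibration(n); return np.array(c["camera_matrix"]),np.array(c["extrinsics"]),c
def ray(n,uv,z,C=None):
    K,E,_=C or cal(n); uv=np.atleast_2d(uv).astype(float)
    d=np.c_[(uv[:,0]-K[0,2])/K[0,0],-(uv[:,1]-K[1,2])/K[1,1],-np.ones(len(uv))]@E[:3,:3]
    o=-E[:3,:3].T@E[:3,3]; return o+d*((z-o[2])/d[:,2])[:,None]
def proj(n,p,C=None):
    K,E,_=C or cal(n); q=np.atleast_2d(p)@E[:3,:3].T+E[:3,3]
    return np.c_[K[0,0]*q[:,0]/-q[:,2]+K[0,2],K[1,1]*-q[:,1]/-q[:,2]+K[1,2]]
def st():
    s=r.state(); print({k:np.round(s[k],4).tolist() for k in("time","position","tool_rot","wrist_force","width","grasp_force","qpos")})
    return s
E
python3 - <<'E'
from h import *
st(); print(r.hold_point_z)
a=cams.snapshot("top");b=cams.snapshot("scene")
cv2.imwrite("pics/top.png",a);cv2.imwrite("pics/scene.png",b)
for n in("top","scene"):
    K,E,c=cal(n);print(n,K.round(1).tolist(),(-E[:3,:3].T@E[:3,3]).round(3),[k for k in c])
E
```

```text
{'time': 0.0, 'position': [0.1532, -0.6053, 0.2302], 'tool_rot': [-3.1156, -0.388, -0.0], 'wrist_force': [0.1963, -0.4695, 0.8057], 'width': 0.0856, 'grasp_force': 0.0, 'qpos': [-1.4491, 0.2212, 1.5276, 0.0, 1.3947, -0.1261]}
-0.0187
top [[416.8, 0.0, 254.3], [0.0, 416.8, 191.4], [0.0, 0.0, 1.0]] [ 0.311 -0.008  1.337] ['camera_matrix', 'extrinsics']
scene [[386.9, 0.0, 261.0], [0.0, 386.9, 193.5], [0.0, 0.0, 1.0]] [ 1.053 -0.21   0.989] ['camera_matrix', 'extrinsics']
```

View pics/top.png

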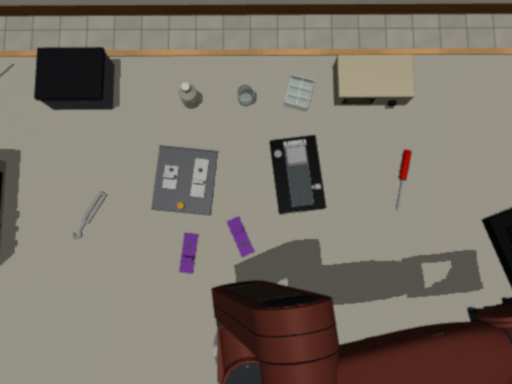

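View pics/scene.png

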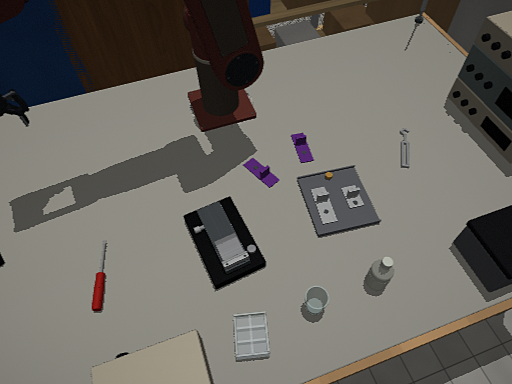

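The top view shows, in pixels:
- **Long carrier:** bright plate at (199,178).
- **Short carrier:** bright plate at (170,177).
- **Purple look-alikes:** (189,253) and (240,237).
- **Brass disc:** (181,205).
- **Stage:** around (298,175), hinge end at (295,145), puck at (278,154).

My choice is the bright, longer plate at (199,178). I'll check it in a close crop.

Run:
```python
from h import *
a=cv2.imread("pics/top.png");b=cv2.imread("pics/scene.png")
C=cal("top");S=cal("scene")
m=(a.min(2)>110).astype(np.uint8); m[:130]=0;m[215:]=0;m[:,:150]=0;m[:,330:]=0
cs,_=cv2.findContours(m,cv2.RETR_EXTERNAL,cv2.CHAIN_APPROX_NONE)
g=cv2.resize(cv2.cvtColor(a,cv2.COLOR_BGR2GRAY)[130:220,150:330],None,fx=4,fy=4,interpolation=cv2.INTER_CUBIC)
t=cv2.resize(a[130:220,150:220],(560,720)[::1],interpolation=cv2.INTER_CUBIC)
t1=cv2.resize(a[130:220,150:220],(350,450),interpolation=cv2.INTER_CUBIC)
t2=cv2.resize(a[130:220,265:335],(350,450),interpolation=cv2.INTER_CUBIC)
cv2.imwrite("pics/crop.png",np.hstack([t1,t2]))
for lab,mm,z in(("plinth",None,.03),("tray",None,.012)):
    gr=a.max(2)
    k=((gr<28) if lab=="plinth" else ((gr>55)&(gr<100)&(a.max(2)-a.min(2)<15))).astype(np.uint8)
    k[:130]=0;k[218:]=0;k[:,:150 if lab=="tray" else 265]=0;k[:,(225 if lab=="tray" else 335):]=0
    k=cv2.morphologyEx(k,cv2.MORPH_OPEN,np.ones((3,3)))
    q,_=cv2.findContours(k,cv2.RETR_EXTERNAL,cv2.CHAIN_APPROX_NONE);q=max(q,key=cv2.contourArea)
    w=ray("top",q[:,0],z,C)[:,:2].astype(np.float32)
    bx=cv2.minAreaRect(w);print(lab,bx,cv2.boxPoints(bx).round(3).tolist())
for q in cs:
    if cv2.contourArea(q)<25: continue
    w=ray("top",q[:,0],.02,C)[:,:2].astype(np.float32)
    print(cv2.boundingRect(q),cv2.minAreaRect(w))
print(ray("top",[[197,184],[199,178]],.016,C))
```

```text
plinth ((0.5044564604759216, -0.10185711830854416), (0.17263220250606537, 0.03607375547289848), 5.6754536628723145) [[0.4169999957084656, -0.09200000017881393], [0.41999998688697815, -0.12800000607967377], [0.5920000076293945, -0.11100000143051147], [0.5889999866485596, -0.07500000298023224]]
tray ((0.5239394903182983, 0.2067890763282776), (0.18730267882347107, 0.20723623037338257), 83.85265350341797) [[0.41100001335144043, 0.125], [0.6169999837875366, 0.10300000011920929], [0.6370000243186951, 0.289000004529953], [0.4309999942779541, 0.3109999895095825]]
(162, 165, 17, 25) ((0.5320047736167908, 0.2549327611923218), (0.04831467568874359, 0.07843489944934845), 84.26145935058594)
(189, 158, 20, 40) ((0.5297136306762695, 0.16066759824752808), (0.046910904347896576, 0.12752677500247955), 82.363525390625)
(284, 140, 23, 24) ((0.6116188168525696, -0.15130369365215302), (0.07347803562879562, 0.06980679929256439), 6.814995765686035)
(150, 130, 180, 85) ((0.5470024347305298, 0.030773818492889404), (0.5814672708511353, 0.273568719625473), 89.60600280761719)
[[0.50808028 0.16699404 0.016     ]
 [0.52749006 0.16076532 0.016     ]]
```

View pics/crop.png

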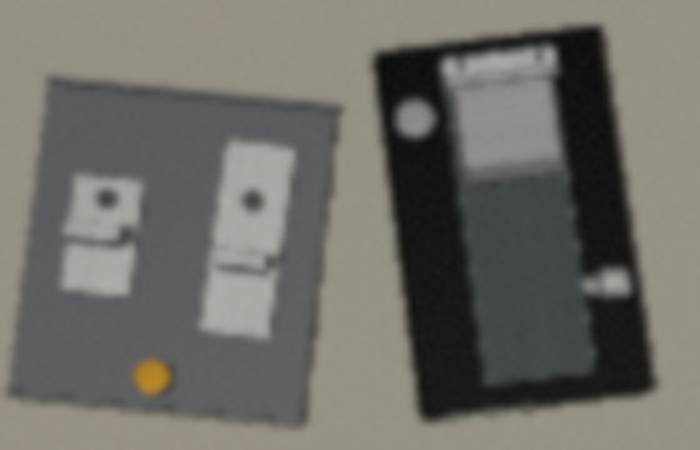

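The crop shows the long carrier at crop (250,240), with its fin at (247,258) and its longer part and hole pointing up, so its front faces +x. The short carrier is on its left, the disc is below them, and the stage's hinge is at the top. I'll hover over the carrier next.

```bash
cat >> h.py <<'E'
def rot(yaw):  # tool down, tool y at world yaw
    return R.from_matrix(np.c_[[-np.sin(yaw),np.cos(yaw),0],[np.cos(yaw),np.sin(yaw),0],[0,0,-1]]*np.array([-1,1,1])[None])
def plan(p,yaw,pose=None):
    s=r.state(); p0,R0=(np.array(s["position"]),R.from_rotvec(s["tool_rot"])) if pose is None else pose
    T=rot(yaw); d=R0.inv().apply(np.array(p)-p0)/.25; w=(R0.inv()*T).as_rotvec()/np.pi
    print("row",d.round(4).tolist(),w.round(4).tolist()); return np.array(p),T
E
python3 - <<'E'
from h import *
print(rot(0).as_matrix(),np.linalg.det(rot(0).as_matrix()))
y=np.radians
P=plan([.30,-.45,.27],y(-55))
P=plan([.42,-.24,.29],y(-35),P)
P=plan([.49,-.02,.29],y(-15),P)
P=plan([.48,.163,.27],y(-7.6),P)
E
```

```text
Traceback (most recent call last):
  File "h.py", line 17, in rot
    return R.from_matrix(np.c_[[-np.sin(yaw),np.cos(yaw),0],[np.cos(yaw),np.sin(yaw),0],[0,0,-1]]*np.array([-1,1,1])[None])
           ~~~~~~~~~~~~~^^^^^^^^^^^^^^^^^^^^^^^^^^^^^^^^^^^^^^^^^^^^^^^^^^^^^^^^^^^^^^^^^^^^^^^^^^^^^^^^^^^^^^^^^^^^^^^^^^^
  File "scipy/spatial/transform/_rotation.pyx", line 1143, in scipy.spatial.transform._rotation.Rotation.from_matrix
ValueError: Non-positive determinant (left-handed or null coordinate frame) in rotation matrix 0: [[ 0.  1.  0.]
 [-1.  0.  0.]
 [-0.  0. -1.]].
```

```bash
sed -i 's/\*np.array(\[-1,1,1\])\[None\]//' h.py
python3 - <<'E'
from h import *
y=np.radians
P=plan([.30,-.45,.27],y(-55))
P=plan([.42,-.24,.29],y(-35),P)
P=plan([.49,-.02,.29],y(-15),P)
P=plan([.48,.163,.27],y(-7.6),P)
E
```

```text
row [0.7216, -0.4588, -0.1579] [-0.0006, -0.0002, -0.1156]
row [0.875, -0.4128, -0.08] [0.0, 0.0, -0.1111]
row [0.8815, -0.2754, 0.0] [0.0, 0.0, -0.1111]
row [0.6967, -0.2281, 0.08] [0.0, 0.0, -0.0411]
```

Request:
{"api": "servo_tool", "payload": {"targets": [[[0.72,-0.46,-0.16,0,0,-0.115,0.8],[0.72,-0.46,-0.16,0,0,-0.115,0.8],[0.72,-0.46,-0.16,0,0,-0.115,0.8],[0.72,-0.46,-0.16,0,0,-0.115,0.8]]]}}

```text
time: 0.6
position: [0.3014, -0.448, 0.2718]
tool_rot: [2.996, 0.946, 0.001]
wrist_force: [-0.3, -0.5, 0.4]
width: 0.0684
grasp_force: 0.0
```

Request:
{"api": "servo_tool", "payload": {"targets": [[[0.875,-0.41,-0.08,0,0,-0.11,0.8],[0.875,-0.41,-0.08,0,0,-0.11,0.8],[0.875,-0.41,-0.08,0,0,-0.11,0.8],[0.875,-0.41,-0.08,0,0,-0.11,0.8]]]}}

```text
time: 1.1
position: [0.421, -0.2389, 0.2912]
tool_rot: [-2.79, -1.444, -0.0]
wrist_force: [1.0, -0.7, 0.4]
width: 0.0682
grasp_force: 0.0
```

Request:
{"api": "servo_tool", "payload": {"targets": [[[0.88,-0.275,0,0,0,-0.11,0.8],[0.88,-0.275,0,0,0,-0.11,0.8],[0.88,-0.275,0,0,0,-0.11,0.8],[0.88,-0.275,0,0,0,-0.11,0.8]]]}}

```text
time: 1.6
position: [0.4915, -0.0191, 0.291]
tool_rot: [-2.499, -1.903, -0.0]
wrist_force: [0.2, -0.7, -0.2]
width: 0.0681
grasp_force: 0.0
```

Request:
{"api": "servo_tool", "payload": {"targets": [[[0.7,-0.23,0.08,0,0,-0.04,0.8],[0.7,-0.23,0.08,0,0,-0.04,0.8],[0.7,-0.23,0.08,0,0,-0.04,0.8],[0.7,-0.23,0.08,0,0,-0.04,0.8],[0.7,-0.23,0.08,0,0,-0.04,0.8],[0.7,-0.23,0.08,0,0,-0.04,0.8]]]}}

```text
time: 2.35
position: [0.4831, 0.1609, 0.2714]
tool_rot: [2.378, 2.052, -0.0]
wrist_force: [0.0, 0.3, -0.1]
width: 0.0682
grasp_force: 0.0
```

Run:
```python
from h import *
s=st();C=cal("wrist");a=cams.snapshot("wrist");cv2.imwrite("pics/w1.png",a);np.save("w1K.npy",C[0]);np.save("w1E.npy",C[1])
b=cams.snapshot("top");cv2.imwrite("pics/top2.png",b)
```

```text
{'time': 2.35, 'position': [0.4831, 0.1609, 0.2714], 'tool_rot': [2.3781, 2.0523, -0.0002], 'wrist_force': [0.01, 0.2752, -0.0758], 'width': 0.0682, 'grasp_force': 0.0, 'qpos': [0.1667, -0.0847, 1.7724, -0.0004, 1.4538, 0.3136]}
```

View pics/w1.png

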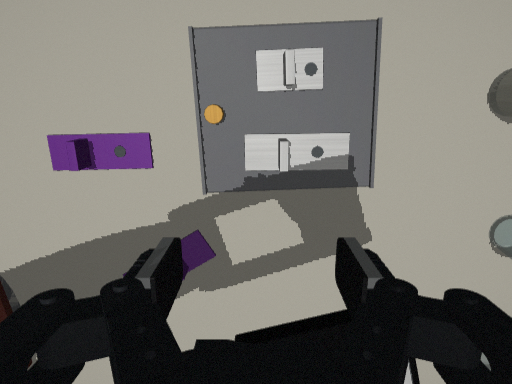

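The wrist view shows the long carrier's plate from (245,135) to (349,171) with its fin near (284,155). The short carrier is at (290,68), the disc at (214,114), and purple look-alikes at (100,152) and (195,255).

Run:
```python
from h import *
a=cv2.imread("pics/w1.png");C=(np.load("w1K.npy"),np.load("w1E.npy"),None)
print("cam",(-C[1][:3,:3].T@C[1][:3,3]).round(3))
g=a[120:185,235:365].min(2)
# edge profile samples
for y in (138,142,146,152,158,164,168): print(y,a[y,240:356:1].min(1)[[0,3,4,5,6,7,30,34,36,38,40,42,44,46,48,50,52,54,56,100,104,106,107,108,109,110,111,113]].tolist())
m=((g>105)).astype(np.uint8)
q,_=cv2.findContours(m,cv2.RETR_EXTERNAL,cv2.CHAIN_APPROX_NONE);q=max(q,key=cv2.contourArea)[:,0]+[235,120]
w=ray("wrist",q,.016,C)[:,:2].astype(np.float32);bx=cv2.minAreaRect(w);print(bx,cv2.boxPoints(bx).round(4).tolist())
big=cv2.resize(a[120:185,235:365],None,fx=6,fy=6,interpolation=cv2.INTER_CUBIC);cv2.imwrite("pics/w1c.png",big)
```

```text
cam [0.493 0.228 0.413]
138 [107, 106, 121, 193, 192, 193, 194, 194, 196, 154, 116, 114, 115, 148, 195, 194, 195, 193, 193, 184, 183, 182, 182, 180, 145, 102, 100, 100]
142 [105, 106, 108, 195, 196, 195, 195, 195, 195, 106, 181, 181, 177, 179, 137, 133, 191, 191, 191, 181, 182, 180, 182, 180, 117, 103, 101, 101]
146 [105, 103, 91, 196, 195, 195, 197, 195, 195, 106, 188, 190, 188, 186, 137, 180, 193, 194, 191, 189, 188, 189, 190, 193, 107, 101, 101, 101]
152 [106, 106, 90, 194, 192, 193, 192, 194, 192, 106, 187, 191, 187, 187, 129, 192, 194, 192, 193, 189, 186, 187, 186, 166, 106, 101, 101, 104]
158 [105, 105, 106, 182, 186, 187, 190, 189, 190, 106, 190, 189, 188, 185, 120, 171, 187, 188, 189, 106, 105, 107, 108, 73, 61, 57, 57, 58]
164 [103, 105, 105, 183, 189, 188, 189, 186, 189, 105, 190, 188, 188, 185, 118, 186, 191, 187, 186, 109, 108, 108, 111, 65, 57, 58, 59, 60]
168 [104, 105, 106, 160, 189, 190, 192, 190, 190, 177, 188, 186, 188, 183, 107, 111, 110, 108, 110, 113, 113, 113, 112, 61, 59, 58, 60, 58]
((0.524712860584259, 0.16597464680671692), (0.06687288731336594, 0.13601453602313995), 81.57433319091797) [[0.45249998569488525, 0.1429000049829483], [0.5871000289916992, 0.12290000170469284], [0.5968999862670898, 0.1890999972820282], [0.46230000257492065, 0.20900000631809235]]
```

View pics/w1c.png

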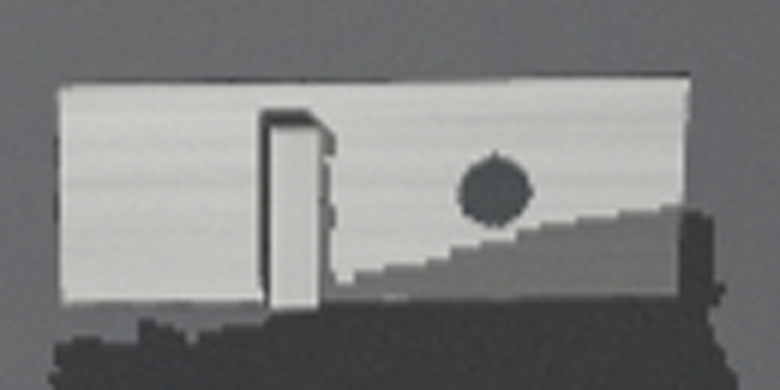

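The crop shows the plate corners at (60,86), (688,76), (678,297) and (62,302), and the fin's top face from (272,127) to (319,307).

Run:
```python
from h import *
C=(np.load("w1K.npy"),np.load("w1E.npy"),None)
f=lambda l:np.array(l)/6+[235-.42,120-.42]
p=ray("wrist",f([[60,86],[688,76],[678,297],[62,302]]),.016,C)[:,:2]
q=ray("wrist",f([[272,127],[321,126],[318,307],[271,307]]),.048,C)[:,:2]
print(p.round(4).tolist(),p.mean(0),np.linalg.norm(p[1]-p[0]),np.linalg.norm(p[3]-p[0]))
d=p[1]-p[0]+p[2]-p[3];yaw=np.arctan2(d[1],d[0]);print("yaw",np.degrees(yaw),np.degrees(np.arctan2(*(p[0]-p[3]+p[1]-p[2])[::-1]))-90)
o=p.mean(0)-.0175*np.array([np.cos(yaw),np.sin(yaw)]);print("origin plate",o,"fin",q.mean(0),q.round(4).tolist())
s=r.state();P0=(np.array(s["position"]),R.from_rotvec(s["tool_rot"]))
o=(o+q.mean(0))/2
P=plan([o[0],o[1],.09],yaw); plan([o[0],o[1],.019],yaw,P)
# stage from top2
b=cv2.imread("pics/top2.png");T=cal("top")
k=(b.max(2)<35).astype(np.uint8);k[:128]=0;k[220:]=0;k[:,:260]=0;k[:,335:]=0
z,_=cv2.findContours(k,cv2.RETR_EXTERNAL,cv2.CHAIN_APPROX_NONE)
z=np.vstack([c for c in z if cv2.contourArea(c)>50])[:,0]
bx=cv2.minAreaRect(ray("top",z,.03,T)[:,:2].astype(np.float32));print("plinth",bx)
```

```text
[[0.4712, 0.1915], [0.5934, 0.1753], [0.5881, 0.1315], [0.4648, 0.1487]] [0.5293984  0.16173358] 0.12326899831840611 0.04324773593516423
yaw -7.741610583194968 -7.698966564795313
origin plate [0.5120579  0.16409094] fin [0.51201992 0.16435507] [[0.5099, 0.1815], [0.5187, 0.1804], [0.514, 0.1472], [0.5054, 0.1484]]
row [0.0304, 0.112, 0.726] [0.0001, 0.0, -0.0039]
row [0.0, 0.0, 0.284] [0.0, 0.0, 0.0]
plinth ((0.537328839302063, -0.15219952166080475), (0.23152495920658112, 0.14202508330345154), 6.66928768157959)
```

Request:
{"api": "servo_tool", "payload": {"targets": [[[0.03,0.11,0.2,0,0,-0.004,0.6],[0.03,0.11,0.4,0,0,-0.004,0.6],[0.03,0.11,0.6,0,0,-0.004,0.6],[0.03,0.11,0.72,0,0,-0.004,0.6],[0.03,0.11,0.72,0,0,-0.004,0.6],[0.03,0.11,0.72,0,0,-0.004,0.6],[0.03,0.11,0.72,0,0,-0.004,0.6]]]}}

```text
time: 3.32
position: [0.5128, 0.1657, 0.0936]
tool_rot: [2.362, 2.068, 0.005]
wrist_force: [-1.1, -0.3, -0.6]
width: 0.0515
grasp_force: 0.0
```

Run:
```python
from h import *
s=st();y=np.radians(-7.72);plan([.512,.1642,.019],y)
```

```text
{'time': 3.325, 'position': [0.5128, 0.1657, 0.0936], 'tool_rot': [2.3624, 2.0679, 0.0051], 'wrist_force': [-1.145, -0.2964, -0.5903], 'width': 0.0515, 'grasp_force': 0.0, 'qpos': [0.1662, 0.157, 1.8739, -0.0, 1.1068, 0.299]}
row [-0.0067, -0.0033, 0.2982] [0.0012, -0.0004, 0.0006]
```

Request:
{"api": "servo_tool", "payload": {"targets": [[[-0.007,-0.003,0.1,0.001,0,0,0.6],[-0.007,-0.003,0.2,0.001,0,0,0.6],[-0.007,-0.003,0.27,0.001,0,0,0.6],[-0.007,-0.003,0.295,0.001,0,0,0.6],[-0.007,-0.003,0.295,0.001,0,0,0.6],[-0.007,-0.003,0.295,0.001,0,0,0.6]]]}}

```text
time: 4.08
position: [0.5109, 0.1642, 0.0185]
tool_rot: [-2.362, -2.069, 0.001]
wrist_force: [-0.1, 0.3, 1.0]
width: 0.0514
grasp_force: 0.0
```

Request:
{"api": "servo_tool", "payload": {"targets": [[[0,0,0,0,0,0,0.3],[0,0,0,0,0,0,0.15],[0,0,0,0,0,0,0.0],[0,0,0,0,0,0,0.0],[0,0,0,0,0,0,0.0],[0,0,0,0,0,0,0.0],[0,0,0,0,0,0,0.0],[0,0,0,0,0,0,0.0]]], "grip_force": 70}}

```text
time: 5.08
position: [0.5107, 0.1641, 0.0182]
tool_rot: [-2.362, -2.069, 0.002]
wrist_force: [-0.2, -0.2, 4.6]
width: 0.0092
grasp_force: 69.1
```

Run:
```python
from h import *
s=st()
```

```text
{'time': 5.075, 'position': [0.5107, 0.1641, 0.0182], 'tool_rot': [-2.3621, -2.0686, 0.0017], 'wrist_force': [-0.2044, -0.2268, 4.6138], 'width': 0.0092, 'grasp_force': 69.1314, 'qpos': [0.1633, 0.2734, 1.9042, 0.0011, 0.9658, 0.295]}
```

Request:
{"api": "servo_tool", "payload": {"targets": [[[0,0,-0.05,0,0,0,0],[0,0,-0.15,0,0,0,0],[0,0,-0.3,0,0,0,0],[0,0,-0.45,0,0,0,0],[0,0,-0.6,0,0,0,0],[0,0,-0.8,0,0,0,0],[0,0,-1,0,0,0,0],[0,0,-1,0,0,0,0]]]}}

```text
time: 6.08
position: [0.513, 0.1644, 0.273]
tool_rot: [2.362, 2.068, 0.009]
wrist_force: [0.2, 0.0, -0.5]
width: 0.0087
grasp_force: 68.4
```

Run:
```python
from h import *
s=st();y=np.radians
P=plan([.50,-.02,.30],y(0));plan([.47,-.20,.31],y(6.4),P)
```

```text
{'time': 6.075, 'position': [0.513, 0.1644, 0.273], 'tool_rot': [2.3616, 2.0683, 0.0086], 'wrist_force': [0.223, 0.0037, -0.4831], 'width': 0.0087, 'grasp_force': 68.4264, 'qpos': [0.163, -0.0169, 1.7042, 0.001, 1.4484, 0.2952]}
row [-0.7376, 0.0461, -0.1095] [0.0018, -0.0007, -0.0421]
row [-0.72, -0.12, -0.04] [0.0, 0.0, -0.0356]
```

Request:
{"api": "servo_tool", "payload": {"targets": [[[-0.2,0.01,-0.05,0,0,-0.02,0],[-0.4,0.03,-0.1,0.001,0,-0.03,0],[-0.6,0.04,-0.11,0.001,0,-0.042,0],[-0.74,0.046,-0.11,0.001,0,-0.042,0]]]}}

```text
time: 6.58
position: [0.4968, -0.0227, 0.2938]
tool_rot: [-2.218, -2.216, 0.009]
wrist_force: [0.5, 1.4, -1.5]
width: 0.0091
grasp_force: 68.4
```

Request:
{"api": "servo_tool", "payload": {"targets": [[[-0.2,-0.03,-0.01,0,0,-0.01,0],[-0.4,-0.06,-0.03,0,0,-0.02,0],[-0.6,-0.1,-0.04,0,0,-0.03,0],[-0.72,-0.12,-0.04,0,0,-0.035,0],[-0.72,-0.12,-0.04,0,0,-0.035,0],[-0.72,-0.12,-0.04,0,0,-0.035,0],[-0.72,-0.12,-0.04,0,0,-0.035,0]]]}}

```text
time: 7.45
position: [0.4679, -0.1999, 0.3046]
tool_rot: [-2.091, -2.337, 0.006]
wrist_force: [-0.4, 0.3, -0.5]
width: 0.0091
grasp_force: 68.4
```

Run:
```python
from h import *
s=st();C=cal("wrist");a=cams.snapshot("wrist");cv2.imwrite("pics/w2.png",cv2.resize(a,(784,588),interpolation=cv2.INTER_CUBIC));cv2.imwrite("pics/w2raw.png",a);np.save("w2K.npy",C[0]);np.save("w2E.npy",C[1])
```

```text
{'time': 7.45, 'position': [0.4679, -0.1999, 0.3046], 'tool_rot': [-2.091, -2.3365, 0.0057], 'wrist_force': [-0.3564, 0.289, -0.4849], 'width': 0.0091, 'grasp_force': 68.3676, 'qpos': [-0.5571, -0.0948, 1.7205, -0.0025, 1.5225, -0.6678]}
```

View pics/w2.png

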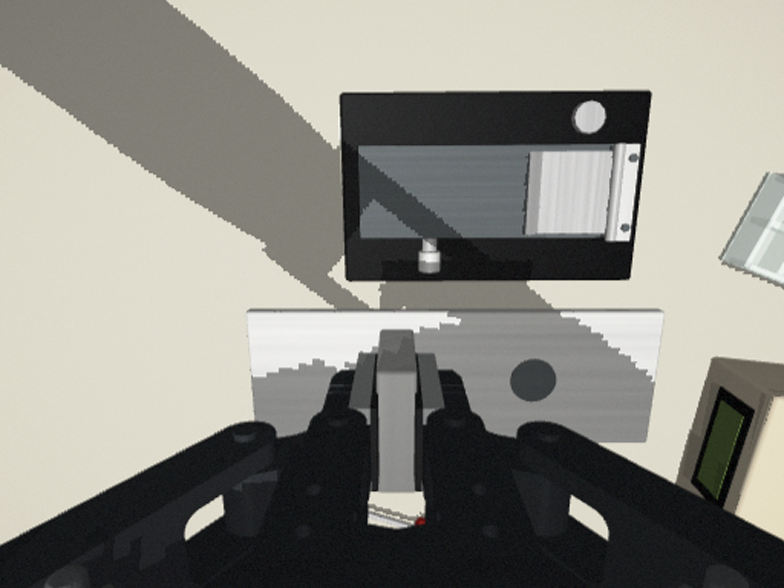

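The wrist view (784 px scale) shows:
- **Plinth corners:** (341,94), (651,91), (630,280) and (347,281).
- **Bed:** left corners (359,146) and (361,238).
- **Leaf tip:** at x≈526.
- **Puck:** (589,117).
- **Held carrier:** long edge from (247,310) to (663,310), front corner at (647,442).

Run:
```python
from h import *
C=(np.load("w2K.npy"),np.load("w2E.npy"),None)
k=512/784
f=lambda l:(np.array(l)+.5)*k-.5
W=lambda l,z:ray("wrist",f(l),z,C)[:,:2]
an=lambda d:np.degrees(np.arctan2(d[1],d[0]))
p=W([[341,94],[651,91],[630,280],[347,281]],.03);print("plinth",p.round(4).tolist(),p.mean(0),an(p[1]-p[0]),an(p[2]-p[3]),an(p[0]-p[3])-90,an(p[1]-p[2])-90,np.linalg.norm(p[1]-p[0]),np.linalg.norm(p[3]-p[0]))
b=W([[359,146],[361,238],[524,145.5],[602,240]],.05);print("bed",b.round(4).tolist(),an(b[2]-b[0]),an(b[3]-b[1]),an(b[0]-b[1])-90,np.linalg.norm(b[0]-b[1]))
h=W([[640,144],[630,241]],.066);print("hinge far",h,h.mean(0),an(h[0]-h[1])-90)
l=W([[529,151],[526,236]],.066);print("leaf tip",l.round(4).tolist(),l.mean(0),an(l[0]-l[1])-90,np.linalg.norm(l[0]-l[1]))
yaw=np.radians((an(p[1]-p[0])+an(p[2]-p[3])+an(p[0]-p[3])-90+an(p[1]-p[2])-90)/4)
ex=np.array([np.cos(yaw),np.sin(yaw)]);ey=np.array([-ex[1],ex[0]]);c=p.mean(0)
print("yaw",np.degrees(yaw)); print("bed rear in stage",(b[:2]-c)@np.c_[ex,ey],"hinge",(h-c)@np.c_[ex,ey],"leaf",(l-c)@np.c_[ex,ey])
s=r.state();t=np.array(s["position"]);Rt=R.from_rotvec(s["tool_rot"]).as_matrix();print("tool y yaw",an(Rt[:2,1]),"tool z",Rt[:,2],"tool y",Rt[:,1])
g=W([[247,310],[663,310],[647,442]],t[2]-.0062+.004);print("carrier",g.round(4).tolist(),an(g[1]-g[0]),an(g[1]-g[2])-90,np.linalg.norm(g[1]-g[0]),np.linalg.norm(g[1]-g[2]))
e=(g[1]+g[2])/2-t[:2];y2=np.radians(an(Rt[:2,1]));print("front edge rel TCP along/left",e@[np.cos(y2),np.sin(y2)],e@[-np.sin(y2),np.cos(y2)])
```

```text
plinth [[0.4121, -0.0939], [0.6463, -0.066], [0.6645, -0.2127], [0.4292, -0.2401]] [ 0.53803084 -0.15317836] 6.8150747084093615 6.642180100265401 6.664913214802937 7.087625796563287 0.2358644765540431 0.1471548291029776
bed [[0.4308, -0.1306], [0.4387, -0.1992], [0.5529, -0.1167], [0.6258, -0.1798]] 6.498722734616425 5.921346900451573 6.532203799749979 0.06910382092368171
hinge far [[ 0.63109016 -0.10718501]
 [ 0.64008626 -0.17632212]] [ 0.63558821 -0.14175356] 7.413655717685373
leaf tip [[0.5535, -0.1206], [0.5622, -0.1813]] [ 0.5578061  -0.15095556] 8.175383242489886 0.06125452822050077
yaw 6.802448455010246
bed rear in stage [[-0.10377995  0.03515826]
 [-0.10410588 -0.03394479]] hinge [[ 0.09785197  0.03464704]
 [ 0.09859569 -0.03506893]] leaf [[ 0.01916551  0.03048332]
 [ 0.02063316 -0.03075362]]
tool y yaw 6.362103106661058 tool z [-0.00659419  0.00106419 -0.99997769] tool y [ 0.99382085  0.11080931 -0.00643566]
carrier [[0.4218, -0.182], [0.5435, -0.1682], [0.5492, -0.2115]] 6.457669594471521 7.609780630630738 0.12241771659971508 0.04367372174865892
front edge rel TCP along/left 0.07893924934288153 0.0013338445028185132
```

```bash
cat >> h.py <<'E'
Y=np.radians(6.7);EX=np.array([np.cos(Y),np.sin(Y)]);EY=np.array([-EX[1],EX[0]]);SC=np.array([.5380,-.1532])
def S(x,y,z): return np.r_[SC+x*EX+y*EY,z]
def instage():
    p=np.array(r.state()["position"]);d=p[:2]-SC;Rt=R.from_rotvec(r.state()["tool_rot"]).as_matrix()
    print("stage mm",(1e3*np.r_[d@EX,d@EY,p[2]]).round(2),"yaw err",round(np.arctan2(Rt[1,1],Rt[0,1])-Y,4),"pitch (tool y z)",round(Rt[2,1],4),"roll",round(Rt[2,0],4))
E
python3 - <<'E'
from h import *
P=plan(S(-.085,-.0005,.12),Y)
E
```

```text
row [0.1493, -0.0364, 0.7397] [-0.002, -0.0006, -0.0019]
```

Request:
{"api": "servo_tool", "payload": {"targets": [[[0.1,-0.036,0.15,-0.002,0,-0.002,0],[0.15,-0.036,0.35,-0.002,0,-0.002,0],[0.15,-0.036,0.55,-0.002,0,-0.002,0],[0.15,-0.036,0.7,-0.002,0,-0.002,0],[0.15,-0.036,0.74,-0.002,0,-0.002,0],[0.15,-0.036,0.74,-0.002,0,-0.002,0],[0.15,-0.036,0.74,-0.002,0,-0.002,0]]]}}

```text
time: 8.38
position: [0.4552, -0.1652, 0.1223]
tool_rot: [2.087, 2.345, 0.003]
wrist_force: [-0.2, 0.4, -1.8]
width: 0.009
grasp_force: 68.4
```

Run:
```python
from h import *
st();instage();P=plan(S(-.082,-.0005,.064),Y)
```

```text
{'time': 8.375, 'position': [0.4552, -0.1652, 0.1223], 'tool_rot': [2.0871, 2.3447, 0.0027], 'wrist_force': [-0.1664, 0.4059, -1.8359], 'width': 0.009, 'grasp_force': 68.3569, 'qpos': [-0.512, -0.0111, 1.9921, 0.0013, 1.1577, -0.6286]}
stage mm [-83.64  -2.26 122.29] yaw err -0.0008 pitch (tool y z) 0.003 roll -0.0007
row [0.0072, 0.0058, 0.2332] [0.001, 0.0002, -0.0003]
```

Request:
{"api": "servo_tool", "payload": {"targets": [[[0.007,0.006,0.08,0.001,0,0,0],[0.007,0.006,0.15,0.001,0,0,0],[0.007,0.006,0.2,0.001,0,0,0],[0.007,0.006,0.225,0.001,0,0,0],[0.007,0.006,0.23,0.001,0,0,0],[0.007,0.006,0.23,0.001,0,0,0],[0.007,0.006,0.23,0.001,0,0,0]]]}}

```text
time: 9.25
position: [0.4554, -0.1628, 0.0632]
tool_rot: [-2.088, -2.345, 0.002]
wrist_force: [0.7, 0.1, -1.9]
width: 0.0087
grasp_force: 68.4
```

Run:
```python
from h import *
s=st();instage();P=plan(S(-.082,-.0005,.058),Y)
C=cal("wrist");a=cams.snapshot("wrist");cv2.imwrite("pics/w3.png",cv2.resize(a,(784,588),interpolation=cv2.INTER_CUBIC));np.save("w3K.npy",C[0]);np.save("w3E.npy",C[1])
```

```text
{'time': 9.25, 'position': [0.4554, -0.1628, 0.0632], 'tool_rot': [-2.0878, -2.3448, 0.0018], 'wrist_force': [0.7302, 0.06, -1.8837], 'width': 0.0087, 'grasp_force': 68.3784, 'qpos': [-0.5061, 0.0814, 2.0242, -0.0008, 1.0383, -0.6216]}
stage mm [-83.15   0.09  63.23] yaw err -0.0011 pitch (tool y z) -0.0022 roll 0.0007
row [-0.0024, 0.0046, 0.0209] [-0.0007, -0.0002, -0.0003]
```

View pics/w3.png

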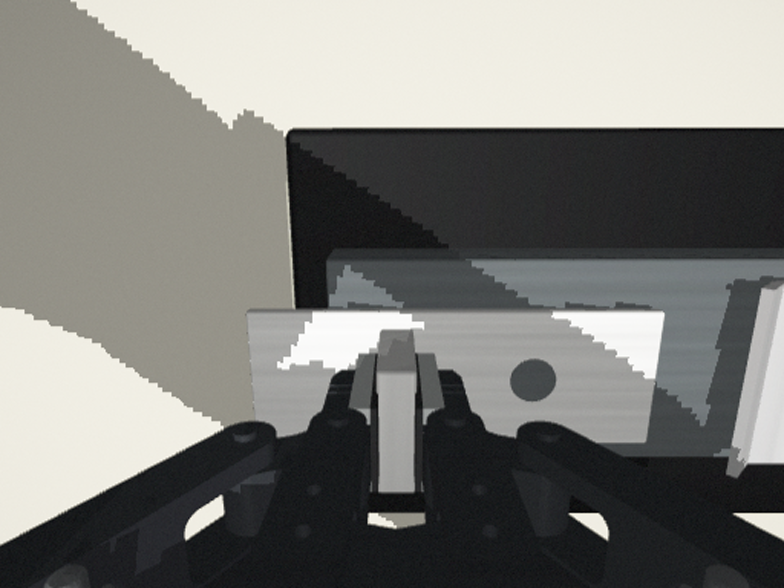

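The carrier is level above the bed, square, and short of the leaf. Its front corners are at (663,311) and (647,442). The bed's edges run at y≈259 and y≈457, and the leaf's tip is at x≈735–765.

Run:
```python
from h import *
C=(np.load("w3K.npy"),np.load("w3E.npy"),None);k=512/784
def W(l,z):
    q=ray("wrist",(np.array(l)+.5)*k-.5,z,C)[:,:2]-SC;return (1e3*np.c_[q@EX,q@EY]).round(1).tolist()
print("carrier",W([[247,310],[663,311],[647,442]],.061));print("bed",W([[330,259],[680,259],[720,457],[660,457]],.05));print("leaf",W([[764,281],[729,474]],.064))
```

```text
carrier [[-127.0, 23.0], [-4.2, 22.6], [-3.3, -20.9]]
bed [[-103.4, 36.1], [4.7, 36.0], [28.7, -33.5], [8.0, -33.5]]
leaf [[21.6, 32.5], [22.5, -30.5]]
```

Request:
{"api": "servo_tool", "payload": {"targets": [[[0,0.004,0.01,0,0,0,0],[0,0.004,0.02,0,0,0,0],[0,0.004,0.02,0,0,0,0],[0,0.004,0.02,0,0,0,0],[0,0.004,0.02,0,0,0,0]]]}}

```text
time: 9.93
position: [0.456, -0.1625, 0.0578]
tool_rot: [-2.087, -2.344, 0.002]
wrist_force: [-0.1, 0.9, -1.7]
width: 0.0089
grasp_force: 68.4
```

Run:
```python
from h import *
s=st();instage();P=plan(S(-.037,.0003,.0577),Y)
```

```text
{'time': 9.925, 'position': [0.456, -0.1625, 0.0578], 'tool_rot': [-2.0873, -2.3441, 0.0021], 'wrist_force': [-0.1087, 0.8698, -1.7499], 'width': 0.0089, 'grasp_force': 68.3789, 'qpos': [-0.5049, 0.0924, 2.0246, -0.0008, 1.0277, -0.6203]}
stage mm [-82.48   0.33  57.76] yaw err -0.0011 pitch (tool y z) -0.0029 roll 0.0013
row [0.0001, 0.1819, -0.0003] [-0.0009, -0.0004, -0.0004]
```

Request:
{"api": "servo_tool", "payload": {"targets": [[[0,0.02,0,-0.001,0,0,0],[0,0.04,0,-0.001,0,0,0],[0,0.06,0,-0.001,0,0,0],[0,0.08,0,-0.001,0,0,0],[0,0.1,0,-0.001,0,0,0],[0,0.12,0,-0.001,0,0,0],[0,0.12,0,-0.001,0,0,0]]]}}

```text
time: 10.8
position: [0.4862, -0.159, 0.0576]
tool_rot: [-2.088, -2.346, -0.002]
wrist_force: [0.1, -0.0, -1.4]
width: 0.0091
grasp_force: 68.4
```

Run:
```python
from h import *
s=st();instage();P=plan(S(-.037,.0003,.0577),Y)
```

```text
{'time': 10.8, 'position': [0.4862, -0.159, 0.0576], 'tool_rot': [-2.0883, -2.3461, -0.0016], 'wrist_force': [0.0995, -0.0333, -1.3577], 'width': 0.0091, 'grasp_force': 68.3776, 'qpos': [-0.4711, 0.1526, 1.9579, 0.0014, 1.0316, -0.5879]}
stage mm [-52.15   0.33  57.64] yaw err -0.0008 pitch (tool y z) 0.0003 roll 0.0012
row [-0.0001, 0.0606, -0.0002] [0.0001, -0.0004, -0.0003]
```

Request:
{"api": "servo_tool", "payload": {"targets": [[[0,0.015,0,0,0,0,0],[0,0.03,0,0,0,0,0],[0,0.045,0,0,0,0,0],[0,0.06,0,0,0,0,0],[0,0.06,0,0,0,0,0],[0,0.06,0,0,0,0,0]]]}}

```text
time: 11.55
position: [0.5006, -0.1572, 0.0575]
tool_rot: [-2.088, -2.346, -0.001]
wrist_force: [0.5, 0.3, -2.1]
width: 0.0088
grasp_force: 68.4
```

Request:
{"api": "servo_tool", "payload": {"targets": [[[0,0,0.002,0,0,0,0],[0,0,0.004,0,0,0,0],[0,0,0.006,0,0,0,0],[0,0,0.006,0,0,0,0]]]}}

```text
time: 12.05
position: [0.5007, -0.1573, 0.0562]
tool_rot: [-2.089, -2.346, -0.001]
wrist_force: [-0.6, -0.7, 0.3]
width: 0.0087
grasp_force: 68.8
```

Run:
```python
from h import *
s=st();instage()
C=cal("wrist");a=cams.snapshot("wrist");cv2.imwrite("pics/w4.png",cv2.resize(a,(784,588),interpolation=cv2.INTER_CUBIC));np.save("w4K.npy",C[0]);np.save("w4E.npy",C[1])
```

```text
{'time': 12.05, 'position': [0.5007, -0.1573, 0.0562], 'tool_rot': [-2.0885, -2.3456, -0.0015], 'wrist_force': [-0.6083, -0.6703, 0.2554], 'width': 0.0087, 'grasp_force': 68.7822, 'qpos': [-0.4555, 0.1845, 1.9242, 0.0013, 1.0335, -0.572]}
stage mm [-37.57   0.31  56.21] yaw err -0.0011 pitch (tool y z) 0.0001 roll 0.0013
```

View pics/w4.png

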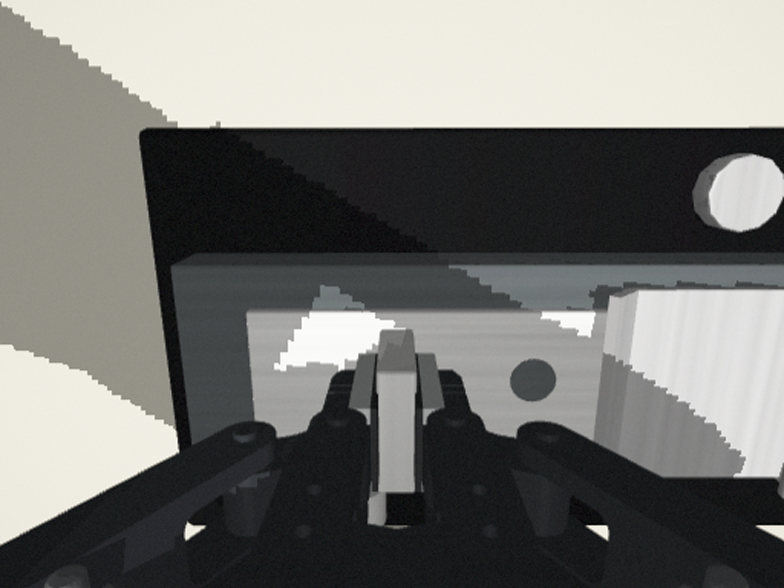

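The carrier's front is now tucked under the leaf (leaf tip at x≈605), and the leaf is down. It's just touching the bed: wrist force z went from −1.8 to +0.3 N. Now I'll press gently.

Request:
{"api": "servo_tool", "payload": {"targets": [[[0,0,0.001,0,0,0,0],[0,0,0.002,0,0,0,0],[0,0,0.002,0,0,0,0],[0,0,0.002,0,0,0,0]]]}}

```text
time: 12.6
position: [0.5006, -0.1572, 0.0562]
tool_rot: [-2.088, -2.346, -0.001]
wrist_force: [-3.7, 1.4, 5.8]
width: 0.009
grasp_force: 69.7
```

Request:
{"api": "servo_tool", "payload": {"targets": [[[0,0,0.001,0,0,0,0],[0,0,0.001,0,0,0,0],[0,0,0.001,0,0,0,0],[0,0,0.001,0,0,0,0],[0,0,0.001,0,0,0,0],[0,0,0.001,0,0,0,0],[0,0,0.001,0,0,0,0],[0,0,0.001,0,0,0,0]]]}}

```text
time: 13.6
position: [0.5006, -0.1572, 0.0561]
tool_rot: [-2.088, -2.346, -0.001]
wrist_force: [-4.4, 1.6, 8.6]
width: 0.0091
grasp_force: 70.0
```

Run:
```python
from h import *
C=(np.load("w4K.npy"),np.load("w4E.npy"),None);k=512/784
def W(l,z):
    q=ray("wrist",(np.array(l)+.5)*k-.5,z,C)[:,:2]-SC;return (1e3*np.c_[q@EX,q@EY]).round(1).tolist()
print("carrier rear-left",W([[247,310]],.054),"tip",W([[609,296]],.066),"hole",W([[533,380]],.054))
for i in range(3): cams.snapshot("top"); s=st()
instage()
```

```text
carrier rear-left [[-81.3, 23.3]] tip [[19.8, 30.8]] hole [[4.6, 0.7]]
{'time': 13.65, 'position': [0.5006, -0.1572, 0.0562], 'tool_rot': [-2.0883, -2.3456, -0.0013], 'wrist_force': [-4.2084, 1.9212, 9.0369], 'width': 0.0089, 'grasp_force': 70.0326, 'qpos': [-0.4553, 0.1847, 1.9241, 0.0013, 1.0337, -0.5719]}
{'time': 13.7, 'position': [0.5006, -0.1573, 0.0561], 'tool_rot': [-2.0883, -2.3456, -0.0012], 'wrist_force': [-5.2186, 1.1546, 6.6285], 'width': 0.009, 'grasp_force': 70.0324, 'qpos': [-0.4554, 0.1847, 1.9241, 0.0012, 1.0336, -0.572]}
{'time': 13.75, 'position': [0.5006, -0.1572, 0.0562], 'tool_rot': [-2.0882, -2.3456, -0.0013], 'wrist_force': [-5.2213, 2.2753, 7.5572], 'width': 0.0089, 'grasp_force': 70.0325, 'qpos': [-0.4553, 0.1847, 1.9241, 0.0012, 1.0337, -0.572]}
stage mm [-37.57   0.35  56.16] yaw err -0.0009 pitch (tool y z) -0.0001 roll 0.0014
```

```bash
python3 -c "
from bench import job
print(job.sign_off())"
```

```text
the job is handed in; nothing more can be done
None
```

I've handed the job in; the long carrier is tucked about 22 mm under the leaf, within about 1 mm of centre and square, and is still gripped and pressed on the bed with about 10 N (my estimate from the wrist force), with the leaf down in the last wrist picture.

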